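Find and mark the balance point of a weighted turner

ROBOT

A 7-joint arm with a two-finger parallel gripper is mounted at the origin on the work surface. World frame = base frame: x ahead of the robot, y to its left, z up, the work surface at z = 0. Lengths are in m, angles in rad, forces in N, time in s.
With the tool pointing down it reaches from about 0.35 to 0.9 m from the base axis. Payload 8.1 kg.
Tool frame: the origin (TCP) lies at the very end of the fingers, on their centre line; the grasp point (between the pads) lies bot.grip_depth behind it (bot.grip_depth is the distance from the TCP to the grasp point, in m); z points along the fingers, y is the line along which they close (so a half turn about z gives the same grasp; the last joint's range is limited). The gripper opens to 85 mm and grips with 20 to 120 N. Pads are 22 mm wide; open, the fingers measure 114 mm over their backs; the gripper's body (76 mm by 85 mm) begins 54 mm behind the grasp point. The pads swing forward as they close: fully open they stand 13 mm farther back than shut.
Start: joints at [1.179, 0.434, 0.025, 1.573, -0.012, 1.134, -0.075], TCP at [0.178, -0.599, 0.231] pointing down, gripper open.
Joint ranges: [-2.62, 2.62], [-0.44, 2.09], [-1.27, 1.32], [0.08, 2.57], [-1.32, 4.46], [0.12, 2], [-2.74, 2.74]. Speed limits (rad/s): [2.22, 2.22, 3.01, 3.01, 3.14, 3.14, 3.14].

INTERFACE

Orientations are given as a unit quaternion [x, y, z, w].
In Python, from station import bot gives the robot as it stands. The module is installed in compiled form; this text tells all that it offers.
- The arm moves only by the tool servo_tool, never from a script. Its argument "deltas" is text: rows parted by semicolons, each of 6 numbers parted by spaces: the shift along the world's x, y, z in mm, then the turn, a rotation vector about the world's x, y, z in degrees. In form: tx ty tz ax ay az; .... A call has 1 to 8 rows; each row shifts and turns the commanded pose from where the row before left it; what a row does not reach is not made up. A row lasts 1/12 s, in which the tool goes at most 41.7 mm and 7.16 degrees, less where a joint would pass 70% of its speed; a pose out of reach is approached as far as the arm can. A call with a gripper value outside its range is refused whole. "fingers" is the closure in counts, from 0 (fully open) to 255 (shut), set as the call begins (left out, the last holds). The fingers move at their own pace and stop on an object; "newtons" is the grip in N (left out, the last holds). Time passes only in rows, so rows that do not move let the fingers close. It gives the time, the measured TCP pose, the force, the opening and the grip force at its end, in the units of the state.
- bot.get_state(): the state, without advancing time (a new reading comes with each control period).
- bot.capture(name): name is "scene" or "top" or "wrist"; returns a dict with "pixels" (400x640x3 uint8, red, green, blue), "camera_matrix" (3x3 intrinsics, pixels), "R" (3x3) and "t" (3): a world point X has camera coordinates R X + t. Camera axes: x right, y down, z forward; pixel columns grow to the right and rows downward; lengths in m; the calibration is good to about 2 mm. A picture is of the moment at which its call begins. There is no depth.
- bot.close_job(): hands the job in; it is judged then, once.
The state is a dict: "time_s": time; "joints": joint angles; "joint_velocities": joint speeds; "joint_efforts": joint torques, N m; "position": TCP position; "tool_rot": TCP orientation; "ft_force": force on the tool from outside, world axes, zero at the start; "moment": the same for the moment, N m; "gripper_width": finger opening in m; "grip_force": force on a finger pad.
Only numpy, scipy, OpenCV 4.12 (cv2) and the standard library are available. Lean on these libraries where they do the work, as an engineer would, in place of code of your own. Each camera call takes 0.05 s, during which the arm holds its last target. There are 200 camera calls.

TASK

Slide the weighted turner along the knife edge of the stand until it balances level on its own with nothing touching it, leaving it so for a second; then press the red marking pin down firmly onto the shaft there and leave the pin down on the still-level turner. Handle the turner gently, never bring the pin down on a tilted turner, and leave the other things on the table alone.

Things in the scene. Friction and masses are not known exactly. Their poses are not given: they have to be found in the camera images.
- stand: Fixed balance stand: blue base 270 x 100 mm with a knife edge in the middle, topped by a small rocking brass saddle, between two aluminium cheeks (26 mm apart, 26 mm long, 120 mm high, bar across the top). White, rubber-topped rests 90 mm to either side, 8 mm lower than the crest, catch the tipping shaft (about 5 degrees). Origin under the base's centre; x axis runs along the shaft towards the handle, z up.
- edge (a point): Middle of the top of the brass saddle (30 mm along the shaft, 24 wide), the line it rocks on, 50 mm above the table; axes as the stand. A light damped spring centres the saddle: left to itself, the turner tilts 0.006 to 0.010 rad for each mm that its balance point lies off this line, down to a rest from about 12 mm on, and settles in half a second.
- turner_mid (a point): Weighted kitchen turner, a 400 mm bar, flat underneath, lying loose across the knife edge, 0.3 to 0.45 kg. Point half-way along, 6 mm above its underside; x axis to the handle, z up when level. Wooden shaft 22 mm wide, 12 thick, from x = -120 to +100 mm. A hidden steel core puts its balance point unseen somewhere at x = +10 to +50 mm.
- handle_end (a point): Centre of the flat outer end face of the turner's black handle (100 mm long, 30 wide, 26 high), 13 mm above the underside; x axis outward. At the start the handle hangs down on its rest, and the turner must slide 15 to 65 mm towards its blade side to balance. Sliding takes 1 to 4 N. A finger left touching the end holds it by friction: back off to see it tip.
- blade_end (a point): Outer end of the turner's slotted metal blade (80 mm long, 64 wide, 4 thick), 2 mm above the underside; 400 mm from handle_end. When its balance point is off the middle of the edge, its heavier side hangs down; balanced means that it lies level to the eye (within 0.03 rad).
- marker_top (a point): Centre of the top of the round red cap (32 mm wide, 12 thick) of the marking pin, upright in the stand's bar exactly above the middle of the knife edge; 164 mm above the table when up. Pushed straight down. The cap sits on the pin on a spring of 4 N per mm, 5 mm of travel.
- marker (a joint): Travel of the marking pin, in m: 0 up, as at the start; grows downwards; the tip meets a level shaft at 0.016. It slides with about 2.5 N of friction and stays where it is left. With the tip on the shaft, a push of 7 to 12 N on the cap makes the mark; more than 18 N between pin and shaft does damage.
- jam_jar: Bystander, to be left alone: jam jar, 72 mm wide, 105 high, dark red with white cap; origin under its centre.
- jar_lid: Bystander, to be left alone: loose white jar lid, disc 72 mm wide, 12 high; origin under its centre.
- spoon: Bystander, to be left alone: steel spoon lying flat; origin under its centre.
- mug: Bystander, to be left alone: blue mug, 80 mm wide, 90 high; origin under its centre.
- cutter: Bystander, to be left alone: copper ring-shaped biscuit cutter, 68 mm wide, 30 high; origin under its centre.
- rolling_pin: Bystander, to be left alone: wooden rolling pin lying flat, 320 mm long, 48 thick; origin under its centre.

How it is judged:
On the way, in this order (a step that is already met when the one before it is completed fails the run):
1. the turner balances level on the knife edge, still, untouched by robot and pin, for 0.6 s (angle between turner_mid's own z axis and vertical below 0.03 rad and z of turner_mid in the frame of edge between 0.002 and 0.01 m and contact force between turner and the fingers below 0.05 N and contact force between turner and the arm below 0.05 N and linear speed of turner below 0.01 m/s and angular speed of turner below 0.05 rad/s and value of joint marker below 0.013 m), for 0.6 s.
2. the pin is pressed onto the shaft with at least 3 N (contact force between turner and marker above 3 N and angle between turner_mid's own z axis and vertical below 0.03 rad), for 0.15 s.
At the end, for the whole second after the job is handed in: The turner lies level (within 0.03 rad) and still on the knife edge, and the marking pin is down on its shaft (travel at least 14.5 mm) (angle between turner_mid's own z axis and vertical below 0.03 rad and z of turner_mid in the frame of edge between 0.002 and 0.01 m and linear speed of turner below 0.01 m/s and angular speed of turner below 0.05 rad/s and value of joint marker above 0.0145 m); the robot touches nothing.
It fails at once if the pin presses on a turner that is not level (over 0.5 N while tilted more than 0.05 rad) (contact force between turner and marker above 0.5 N and angle between turner_mid's own z axis and vertical above 0.05 rad).
It fails at once if the pin is driven into the shaft with more than 18 N (contact force between turner and marker above 18 N).
It fails at once if the robot pushes or squeezes the turner with more than 25 N (contact force between turner and the fingers above 25 N or contact force between turner and the arm above 25 N).
It fails at once if the turner comes off the knife edge (z of turner_mid in the frame of edge above 0.05 m or horizontal distance between turner_mid and edge above 0.12 m).
It fails at once if a bystander is moved more than 30 mm (distance of any of jam_jar, jar_lid, spoon, mug, cutter, rolling_pin from where it was at the start of the episode above 0.03 m).
It also fails if it takes over 58 s, if anything falls off the work surface, if the arm or the gripper's body presses on something with over 40 N, if the wrist force passes 120 N, or if a joint passes its speed limit or range.

## Working session

There is one attempt and no reset: what is moved stays moved. The work goes in short steps, Python scripts to look and compute and a tool call to move; the robot and the scene stay as the last step left them, time stands still between calls to the robot, and variables do not carry over. Pictures are saved under pics/ and viewed, at most 10 in all, crops included, and the job is handed in when it is done.

Besides the shell and the picture viewer there is one more tool, called as name(argument=value, ...) on one line, values as JSON. servo_tool: Moves the arm, as the interface text tells. Its arguments: {"type":"object","properties":{"deltas":{"type":"string"},"fingers":{"type":"number"},"newtons":{"type":"number"}},"required":["deltas"]}

```bash
mkdir -p pics; cat > h.py <<'E'
import numpy as np, cv2
from station import bot
def cap(n,f=None):
    c=bot.capture(n)
    if f: cv2.imwrite('pics/'+f,cv2.cvtColor(c['pixels'],cv2.COLOR_RGB2BGR))
    return c
def p2w(c,u,v,z):
    d=c['R'].T@np.linalg.inv(c['camera_matrix'])@[u,v,1]; o=-c['R'].T@c['t']
    return o+d*(z-o[2])/d[2]
def w2p(c,X):
    q=c['camera_matrix']@(c['R']@np.array(X)+c['t']); return q[:2]/q[2]
E
python3 - <<'E'
from h import *
for n in('scene','top'):
    c=cap(n,n+'0.png'); print(n,-c['R'].T@c['t'],c['R'][2],c['camera_matrix'][0,0])
s=bot.get_state();print(s['time_s'],s['position'],s['tool_rot'],bot.grip_depth,s['ft_force'])
E
```

```text
scene [1.01253181 0.01912396 0.88484896] [-0.50703688 -0.1480099  -0.84912112] 366.94297830260433
top [ 0.41509848 -0.09045357  1.489896  ] [ 0.08465752 -0.01137298 -0.9963452 ] 434.34602892073065
0.1 [ 0.1778304  -0.59869866  0.23058926] [ 9.89596604e-01  1.43868176e-01 -1.54821550e-04 -6.96382149e-04] 0.0187 [ 0.21214472  0.54328337 -0.5222195 ]
```

View pics/scene0.png

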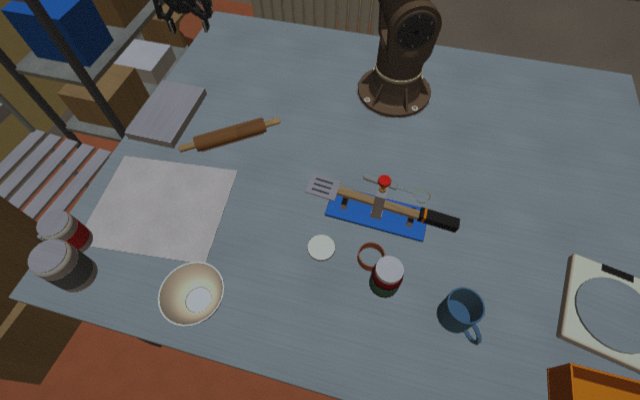

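View pics/top0.png

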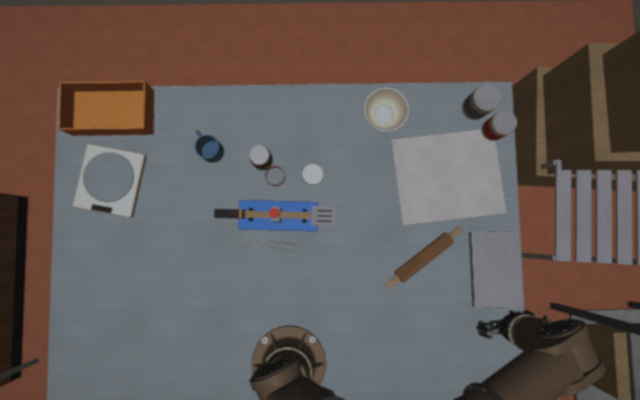

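The handle points to image left in the top view (+y), at about (227,213). The cap is at (275,214) and the blade at (323,214). Next I'll measure these by colour.

```bash
cat >> h.py <<'E'
def blob(c,f,box):
    h=cv2.cvtColor(c['pixels'],cv2.COLOR_RGB2HSV).astype(int); x0,y0,x1,y1=box
    m=np.zeros(h.shape[:2],np.uint8); m[y0:y1,x0:x1]=f(h[y0:y1,x0:x1])
    n,l,st,ce=cv2.connectedComponentsWithStats(m); i=1+np.argmax(st[1:,4]); return (l==i),st[i],ce[i]
red=lambda h:((h[...,0]<6)|(h[...,0]>174))&(h[...,1]>170)&(h[...,2]>110)
blue=lambda h:(abs(h[...,0]-108)<10)&(h[...,1]>170)
black=lambda h:(h[...,2]<60)
E
python3 - <<'E'
from h import *
def rect(m):
    return cv2.minAreaRect(np.argwhere(m)[:,::-1].astype(np.float32))
c=cap('top')
m,s,ce=blob(c,red,(240,190,310,240)); print('cap',s,ce,p2w(c,*ce,.164))
m,s,ce=blob(c,blue,(225,190,335,245)); r=rect(m); print(r)
for p in cv2.boxPoints(r): print(p2w(c,*p,.012))
m,s,ce=blob(c,black,(205,195,245,235)); r=rect(m);print('handle',r)
for p in cv2.boxPoints(r): print(p2w(c,*p,.06))
c=cap('scene')
m,s,ce=blob(c,red,(370,165,400,200)); print('cap',s,ce,p2w(c,*ce,.161))
for n in('scene','top'):
    c=cap(n); x,y,w,h=((300,150,180,110) if n=='scene' else (200,180,150,80))
    cv2.imwrite(f'pics/{n}1.png',cv2.resize(cv2.cvtColor(c['pixels'][y:y+h,x:x+w],cv2.COLOR_RGB2BGR),None,fx=4.4,fy=4.4,interpolation=2))
E
```

```text
Traceback (most recent call last):
  File "h.py", line 15, in blob
    n,l,st,ce=cv2.connectedComponentsWithStats(m); i=1+np.argmax(st[1:,4]); return (l==i),st[i],ce[i]
                                                       ~~~~~~~~~^^^^^^^^^^
ValueError: attempt to get argmax of an empty sequence
```

```bash
sed -i "s/^red=.*/red=lambda h:((h[...,0]<8)|(h[...,0]>172))\&(h[...,1]>140)\&(h[...,2]>90)/; s/^blue=.*/blue=lambda h:(abs(h[...,0]-108)<12)\&(h[...,1]>150)/" h.py
python3 - <<'E'
from h import *
def rect(m):
    return cv2.minAreaRect(np.argwhere(m)[:,::-1].astype(np.float32))
for n in('scene','top'):
    c=cap(n); x,y,w,h=((300,150,180,110) if n=='scene' else (200,180,150,80))
    cv2.imwrite(f'pics/{n}1.png',cv2.resize(cv2.cvtColor(c['pixels'][y:y+h,x:x+w],cv2.COLOR_RGB2BGR),None,fx=4.4,fy=4.4,interpolation=2))
H=cv2.cvtColor(c['pixels'],cv2.COLOR_RGB2HSV);print(H[214,275],H[204,260],H[213,227])
m,s,ce=blob(c,red,(240,190,310,240)); print('cap',s,ce,p2w(c,*ce,.164))
m,s,ce=blob(c,blue,(225,190,335,245)); r=rect(m); print(r)
for p in cv2.boxPoints(r): print(p2w(c,*p,.012))
m,s,ce=blob(c,black,(205,195,245,235)); r=rect(m);print('handle',r)
for p in cv2.boxPoints(r): print(p2w(c,*p,.06))
c=cap('scene')
m,s,ce=blob(c,red,(370,165,400,200)); print('cap',s,ce,p2w(c,*ce,.161))
E
```

```text
[  2 162 153] [109 155 161] [17 46 39]
cap [269 209  10   8  60] [273.75       212.51666667] [0.49285258 0.03074164 0.164     ]
((277.5142822265625, 223.91497802734375), (75.19713592529297, 9.314302444458008), 1.3971812725067139)
[0.45210228 0.15993835 0.012     ]
[0.48367116 0.15915788 0.012     ]
[ 0.4735603  -0.09608073  0.012     ]
[ 0.4419661  -0.09483469  0.012     ]
handle ((226.0, 213.5), (7.0, 22.0), 90.0)
[0.51014508 0.23327118 0.06      ]
[0.5090631  0.16103025 0.06      ]
[0.48600936 0.16102523 0.06      ]
[0.48710162 0.23316761 0.06      ]
cap [378 175  13  11 112] [384.20535714 180.03571429] [0.49395148 0.0320663  0.161     ]
```

View pics/scene1.png

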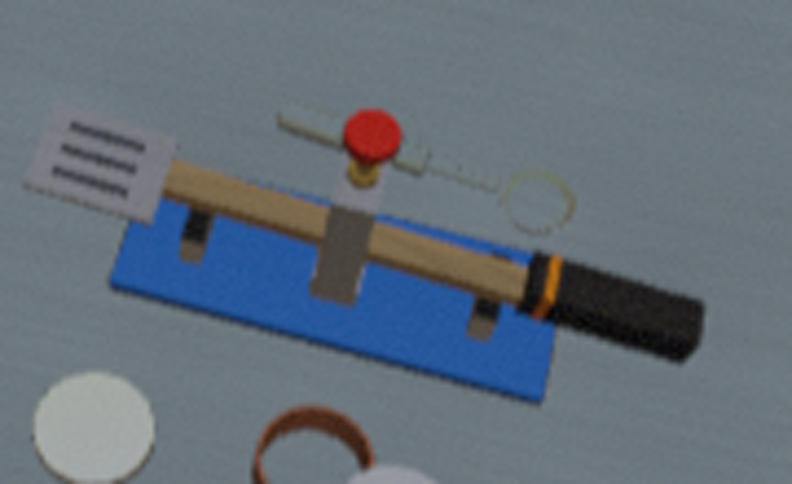

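servo_tool(deltas="28 28 8 0 0 -2.3;28 28 8 0 0 -2.3;28 28 8 0 0 -2.3;28 28 8 0 0 -2.3;28 28 8 0 0 -2.3;28 28 8 0 0 -2.3;28 28 8 0 0 -2.3;28 28 8 0 0 -2.4", fingers=255)

```text
time_s: 0.97
position: [0.403, -0.3735, 0.2959]
tool_rot: [1.0, -0.018, 0.0, 0.0]
ft_force: [0.6, -1.5, 0.2]
gripper_width: 0.0
grip_force: 0.0
```

servo_tool(deltas="10 39 0 0 0 0;10 39 0 0 0 0;10 39 0 0 0 0;10 39 0 0 0 0;10 39 0 0 0 0;10 39 0 0 0 0;10 39 0 0 0 0;10 39 0 0 0 0")

```text
time_s: 1.63
position: [0.482, -0.0613, 0.2956]
tool_rot: [1.0, -0.017, 0.0, 0.0]
ft_force: [1.1, -0.7, -0.3]
gripper_width: -0.0004
grip_force: 0.0
```

servo_tool(deltas="2 39 0 0 0 0;2 39 0 0 0 0;2 39 0 0 0 0;2 39 0 0 0 0;2 39 0 0 0 0;2 39 0 0 0 0;2 39 0 0 0 0;2 39 0 0 0 0")

```text
time_s: 2.3
position: [0.4978, 0.2506, 0.2954]
tool_rot: [1.0, -0.017, 0.0, 0.0]
ft_force: [1.0, 0.2, -0.3]
gripper_width: 0.0002
grip_force: 0.0
```

```bash
python3 - <<'E'
from h import *
c=cap('wrist','w1.png'); print(-c['R'].T@c['t'],c['R'],c['camera_matrix'][0,0]); s=bot.get_state();print(s['ft_force'])
E
```

```text
[0.567464   0.24877073 0.43953449] [[-3.55586047e-02 -9.99367133e-01  9.58308954e-04]
 [-9.61632646e-01  3.44769529e-02  2.72165379e-01]
 [-2.72026174e-01  8.75627993e-03 -9.62250013e-01]] 292.533341355194
[-1.16595787  8.10350104  1.35154939]
```

View pics/w1.png

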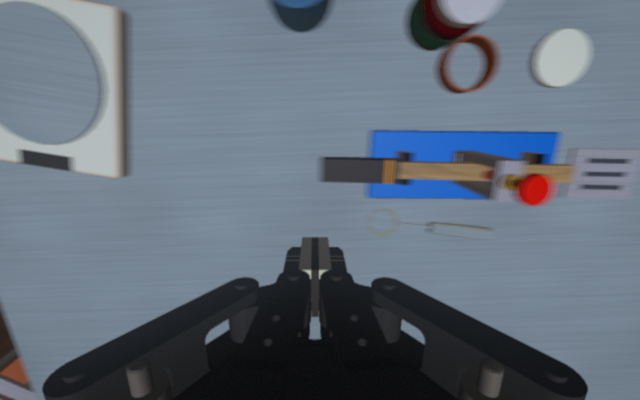

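The wrist view, slightly motion-blurred, shows the handle end at about (322,170), the cap at (534,189) and the base corner at (370,130). I'll measure again from a still picture.

```bash
python3 - <<'E'
from h import *
c=cap('wrist'); c=cap('wrist')
for lab,f,b,z in(('cap',red,(500,160,600,220),.164),('base',blue,(350,115,580,210),.012),('handle',black,(310,150,400,195),.055)):
    m,s,ce=blob(c,f,b); r=cv2.minAreaRect(np.argwhere(m)[:,::-1].astype(np.float32)); print(lab,s,p2w(c,*ce,z).round(4))
    print(np.array([p2w(c,*p,z)[:2] for p in cv2.boxPoints(r)]).round(4).tolist())
print(bot.get_state()['position'],bot.get_state()['ft_force'])
E
```

```text
cap [534 174  33  32 825] [0.4935 0.0302 0.164 ]
[[0.5094, 0.0484], [0.5086, 0.018], [0.4777, 0.0117], [0.4785, 0.0429]]
base [ 379  130  191   35 4652] [0.5248 0.0322 0.012 ]
[[0.5052, 0.1638], [0.5495, 0.1643], [0.5361, -0.1048], [0.4913, -0.1131]]
handle [333 156  64   4 118] [0.5145 0.1903 0.055 ]
[[0.5159, 0.2331], [0.5184, 0.233], [0.5135, 0.1506], [0.511, 0.1506]]
[0.49687805 0.25267193 0.29501724] [0.16133905 0.07514055 0.10165193]
```

```bash
cat >> h.py <<'E'
E0=np.array([.493,.031,.05]); YAW=.045; U=np.array([np.sin(YAW),np.cos(YAW),0])
from scipy.optimize import brentq
def tilt(verbose=True):
    """handle-down tilt (rad) and slide of handle end from edge (m), from the scene camera"""
    c=cap('scene'); P=c['pixels'].astype(float)
    P=cv2.GaussianBlur(P,(0,0),.6)
    w=P[...,0]-P[...,2]           # wood: red over blue
    pt=lambda t,th:w2p(c,E0+[0,0,.008]+U*t*np.cos(th)-np.array([0,0,t*np.sin(th)]))
    us,vs=[],[]
    for t in np.r_[np.arange(-.085,-.022,.002),np.arange(.022,.075,.002)]:
        u,v=pt(t,.04); u=round(u); r=np.arange(round(v)-11,round(v)+12); k=np.clip(w[r,u]-15,0,40)
        if k.sum()>60: us.append(u); vs.append((r*k).sum()/k.sum())
    us,vs=np.array(us),np.array(vs)
    for _ in range(3):
        p=np.polyfit(us,vs,1); e=vs-np.polyval(p,us); g=abs(e)<max(.5,2*e.std()); us,vs=us[g],vs[g]
    sl=lambda th:np.subtract(*[pt(t,th)[1] for t in(.08,-.08)])/np.subtract(*[pt(t,th)[0] for t in(.08,-.08)])
    th=brentq(lambda t:sl(t)-p[0],-.3,.3)
    # handle end along line: dark -> table
    ts=np.arange(.08,.23,.0005); g=P.sum(2); val=np.array([cv2.getRectSubPix(g.astype(np.float32),(1,5),tuple(map(float,pt(t,th)))).mean() for t in ts])
    i=np.where(val<200)[0]
    print('tilt %.4f n %d rms %.2f handle %.4f..%.4f t %.2f'%(th,len(us),e.std(),ts[i[0]],ts[i[-1]],bot.get_state()['time_s']))
E
python3 -c "
from h import *
tilt();tilt()"
```

```text
tilt 0.0808 n 59 rms 0.11 handle 0.1085..0.2125 t 2.50
tilt 0.0820 n 59 rms 0.11 handle 0.1085..0.2125 t 2.55
```

servo_tool(deltas="3 14 0 0 0 0;3 14 -36 0 0 0;0 0 -38 0 0 0;0 0 -38 0 0 0;0 0 -38 0 0 0;0 0 -38 0 0 0;0 0 -38 0 0 0;0 0 -26 0 0 0")

```text
time_s: 3.22
position: [0.5035, 0.2746, 0.0403]
tool_rot: [1.0, -0.018, -0.001, 0.001]
ft_force: [-0.4, -0.1, 0.6]
gripper_width: 0.0003
grip_force: 0.0
```

servo_tool(deltas="0 -5 0 0 0 0;0 -5 0 0 0 0;0 -4 0 0 0 0;0 -3 0 0 0 0;0 -3 0 0 0 0")

```text
time_s: 3.63
position: [0.5054, 0.2568, 0.0454]
tool_rot: [1.0, -0.018, 0.002, -0.001]
ft_force: [0.2, -0.1, 1.1]
gripper_width: -0.0001
grip_force: 0.0
```

servo_tool(deltas="0 -2 0 0 0 0;0 -2 0 0 0 0;0 -2 0 0 0 0;0 -2 0 0 0 0;0 -2 0 0 0 0;0 0 0 0 0 0")

```text
time_s: 4.13
position: [0.5043, 0.2477, 0.0437]
tool_rot: [1.0, -0.017, 0.0, -0.001]
ft_force: [0.0, 4.6, 1.9]
gripper_width: 0.0
grip_force: 2.2
```

```bash
python3 -c "
from h import *
tilt();s=bot.get_state();print(s['position'],s['ft_force'])
cap('scene','s2.png')"
```

```text
tilt 0.0893 n 59 rms 0.12 handle 0.1055..0.2290 t 4.18
[0.50424572 0.24766829 0.0436447 ] [1.11188973 4.18718172 2.1528685 ]
```

servo_tool(deltas="0 -2 0 0 0 0;0 -2 0 0 0 0;0 -2 0 0 0 0;0 -2 0 0 0 0;0 -2 0 0 0 0;0 -2 0 0 0 0;0 0 0 0 0 0")

```text
time_s: 4.82
position: [0.5044, 0.2358, 0.0437]
tool_rot: [1.0, -0.017, 0.001, -0.001]
ft_force: [0.9, 5.3, 3.8]
gripper_width: 0.0
grip_force: 2.6
```

```bash
python3 -c "
from h import *
tilt();s=bot.get_state();print(s['position'],s['ft_force'])"
```

```text
tilt 0.1161 n 59 rms 0.12 handle 0.0940..0.2160 t 4.87
[0.50434206 0.23586665 0.04374374] [0.2070556  5.26547641 3.36973134]
```

```bash
cat >> h.py <<'E'
from scipy.optimize import least_squares
def line(c,th,yaw,lo,hi,half,gap=.025):
    P=cv2.GaussianBlur(c['pixels'].astype(float),(0,0),.6); w=P[...,0]-P[...,2]
    a,b=[w2p(c,pt3(t,th,yaw)) for t in(lo,hi)]
    us,vs=[],[]
    for u in range(int(min(a[0],b[0])),int(max(a[0],b[0]))+1):
        t=lo+(hi-lo)*(u-a[0])/(b[0]-a[0])
        if abs(t)<gap: continue
        v=a[1]+(b[1]-a[1])*(u-a[0])/(b[0]-a[0]); r=np.arange(round(v)-half,round(v)+half+1); k=np.clip(w[r,u]-12,0,40)
        if k.sum()>30: us.append(u); vs.append((r*k).sum()/k.sum())
    us,vs=np.array(us),np.array(vs)
    for _ in range(3):
        p=np.polyfit(us,vs,1); e=vs-np.polyval(p,us); g=abs(e)<max(.4,2*e.std()); us,vs=us[g],vs[g]
    return p,e.std()
def pt3(t,th,yaw): return E0+[0,0,.009]+t*np.array([np.cos(th)*np.sin(yaw),np.cos(th)*np.cos(yaw),-np.sin(th)])
def pose(hi=.07,save=None):
    cs,ct=cap('scene',save),cap('top'); th,yaw=.04,YAW
    for _ in range(3):
        L=[(c,)+line(c,th,yaw,-.08,hi,h,g) for c,h,g in((cs,10,.022),(ct,5,.03))]
        def f(x):
            o=[]
            for c,p,e in L:
                a,b=[w2p(c,pt3(t,*x)) for t in(-.08,.08)]; o.append((b[1]-a[1])/(b[0]-a[0])-p[0])
            return o
        th,yaw=least_squares(f,[th,yaw]).x
    P=cs['pixels'].sum(2).astype(np.float32); ts=np.arange(.03,.24,.0005)
    val=np.array([cv2.getRectSubPix(P,(1,5),tuple(map(float,w2p(cs,pt3(t,th,yaw))))).mean() for t in ts]); i=np.where(val<200)[0]
    s=bot.get_state()
    print('tilt %.4f yaw %.4f rms %.2f %.2f handle %.4f..%.4f t %.2f pos %s F %s'%(th,yaw,L[0][2],L[1][2],ts[i[0]],ts[i[-1]],s['time_s'],s['position'].round(4),s['ft_force'].round(1)))
    return th,yaw
E
python3 -c "
from h import *
pose(.06,'s3.png');pose(.06)
c=cap('scene');t=cap('top');I=[cv2.resize(x['pixels'][y:y+h,a:a+w],(792,int(792*h/w)),interpolation=2) for x,a,y,w,h in((c,300,150,180,75),(t,200,190,150,50))]
cv2.imwrite('pics/s4.png',np.vstack(I)[...,::-1])"
```

```text
tilt 0.1143 yaw 0.0476 rms 0.07 0.03 handle 0.0940..0.2170 t 4.97 pos [0.5043 0.2358 0.0437] F [0.2 5.8 3.4]
tilt 0.1138 yaw 0.0476 rms 0.07 0.04 handle 0.0940..0.2170 t 5.07 pos [0.5043 0.2358 0.0437] F [0.5 4.6 3.5]
```

View pics/s4.png

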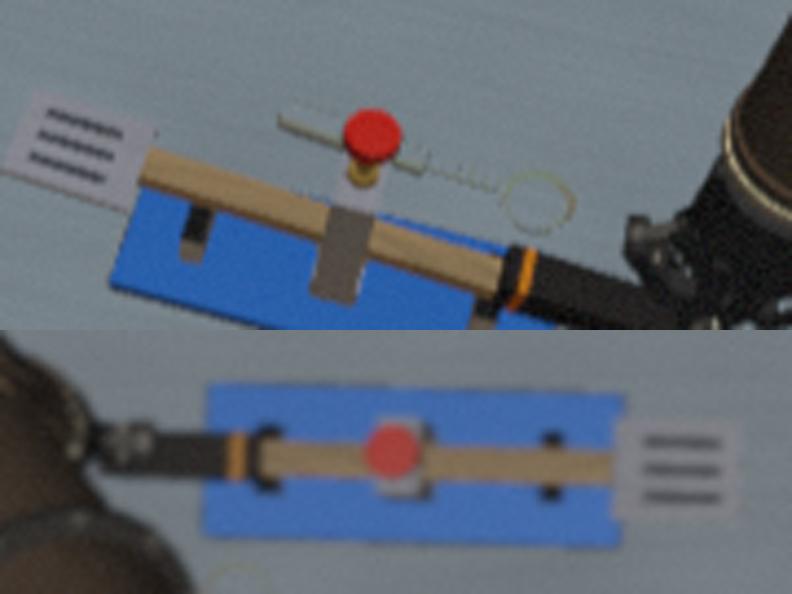

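The turner is still square between the cheeks. The finger's friction was levering the handle down, because the shaft rises toward the blade as it slides. I'll back off, check, then push along the shaft's own slope.

servo_tool(deltas="0 2 0 0 0 0;0 4 0 0 0 0;0 4 0 0 0 0;0 0 0 0 0 0;0 0 0 0 0 0;0 0 0 0 0 0")

```text
time_s: 5.67
position: [0.5038, 0.2445, 0.0431]
tool_rot: [1.0, -0.017, -0.0, 0.0]
ft_force: [1.3, -0.1, 0.5]
gripper_width: 0.0001
grip_force: 0.0
```

```bash
python3 -c "
from h import *
pose(.06)"
```

```text
tilt 0.0919 yaw 0.0477 rms 0.11 0.04 handle 0.0935..0.2255 t 5.77 pos [0.5039 0.2445 0.0432] F [0.3 0.5 0.1]
```

servo_tool(deltas="0 -4 2 0 0 0;0 -3 0 0 0 0;0 -2 0.3 0 0 0;0 -2 0.3 0 0 0;0 -2 0.3 0 0 0;0 -2 0.3 0 0 0;0 -2 0.3 0 0 0;0 -2 0.3 0 0 0")

```text
time_s: 6.43
position: [0.504, 0.2259, 0.0472]
tool_rot: [1.0, -0.017, 0.0, -0.0]
ft_force: [0.3, 4.0, -0.1]
gripper_width: -0.0
grip_force: 1.6
```

servo_tool(deltas="0 2 0 0 0 0;0 4 0 0 0 0;0 2 0 0 0 0;0 0 0 0 0 0;0 0 0 0 0 0;0 0 0 0 0 0")

```text
time_s: 6.93
position: [0.5039, 0.2338, 0.047]
tool_rot: [1.0, -0.017, -0.0, 0.0]
ft_force: [0.2, 0.1, -0.8]
gripper_width: -0.0001
grip_force: 0.0
```

```bash
python3 -c "
from h import *
pose(.05)"
```

```text
tilt 0.0902 yaw 0.0517 rms 0.09 0.03 handle 0.0835..0.2135 t 7.03 pos [0.5039 0.2337 0.047 ] F [ 0.7 -0.4  0.5]
```

servo_tool(deltas="0 -4 0 0 0 0;0 -4 0 0 0 0;0 -2 0.2 0 0 0;0 -2 0.2 0 0 0;0 -2 0.2 0 0 0;0 -2 0.2 0 0 0;0 -1 0.1 0 0 0;0 4 0 0 0 0")

```text
time_s: 7.7
position: [0.504, 0.2193, 0.0479]
tool_rot: [1.0, -0.018, -0.0, 0.001]
ft_force: [-0.0, 0.1, 0.3]
gripper_width: 0.0
grip_force: 0.0
```

servo_tool(deltas="0 4 0 0 0 0;0 0 0 0 0 0;0 0 0 0 0 0;0 0 0 0 0 0;0 0 0 0 0 0")

```text
time_s: 8.12
position: [0.5039, 0.2246, 0.0479]
tool_rot: [1.0, -0.017, -0.0, 0.0]
ft_force: [-1.0, 0.2, 0.1]
gripper_width: 0.0001
grip_force: 0.0
```

```bash
python3 -c "
from h import *
pose(.05)"
```

```text
tilt 0.0902 yaw 0.0563 rms 0.10 0.03 handle 0.0740..0.2040 t 8.22 pos [0.504  0.2246 0.048 ] F [ 1.1  0.5 -0.9]
```

servo_tool(deltas="-1 -4 0 0 0 0;0 -3.6 0 0 0 0;-0.1 -2 0.2 0 0 0;-0.1 -2 0.2 0 0 0;-0.1 -2 0.2 0 0 0;-0.1 -2 0.2 0 0 0;0 0 0 0 0 0;0 4 0 0 0 0")

```text
time_s: 8.88
position: [0.5025, 0.2118, 0.0487]
tool_rot: [1.0, -0.018, -0.0, 0.001]
ft_force: [0.0, -1.2, -0.8]
gripper_width: 0.0002
grip_force: 0.0
```

servo_tool(deltas="0 4 0 0 0 0;0 0 0 0 0 0;0 0 0 0 0 0;0 0 0 0 0 0;0 0 0 0 0 0")

```text
time_s: 9.3
position: [0.5025, 0.217, 0.0487]
tool_rot: [1.0, -0.017, -0.0, 0.0]
ft_force: [-1.1, -1.7, -0.2]
gripper_width: -0.0
grip_force: 0.0
```

```bash
python3 -c "
from h import *
pose(.05)"
```

```text
tilt 0.0225 yaw 0.0587 rms 0.08 0.03 handle 0.0655..0.2025 t 9.40 pos [0.5026 0.217  0.0488] F [-0.2  0.3  0.7]
```

servo_tool(deltas="0 -4 6 0 0 0;0 -3 0 0 0 0;0 -1 0 0 0 0;-0.1 -1 0 0 0 0;-0.1 -1 0 0 0 0;0 -0.8 0 0 0 0;0 0 0 0 0 0;0 4 0 0 0 0")

```text
time_s: 10.07
position: [0.5023, 0.2095, 0.0547]
tool_rot: [1.0, -0.018, -0.0, 0.001]
ft_force: [-0.3, 0.0, -0.8]
gripper_width: -0.0001
grip_force: 0.0
```

servo_tool(deltas="0 4 0 0 0 0;0 4 0 0 0 0;0 0 0 0 0 0;0 0 0 0 0 0;0 0 0 0 0 0;0 0 0 0 0 0")

```text
time_s: 10.57
position: [0.5023, 0.2182, 0.0547]
tool_rot: [1.0, -0.017, -0.0, 0.0]
ft_force: [-0.2, -0.5, 0.1]
gripper_width: -0.0
grip_force: 0.0
```

```bash
python3 -c "
from h import *
pose(.045);pose(.045)"
```

```text
tilt 0.0150 yaw 0.0551 rms 0.08 0.03 handle 0.0645..0.2020 t 10.67 pos [0.5024 0.2182 0.0548] F [-1.2 -0.  -0.3]
tilt 0.0159 yaw 0.0550 rms 0.08 0.03 handle 0.0645..0.1975 t 10.77 pos [0.5024 0.2183 0.0548] F [-0.7  0.8 -0.8]
```

servo_tool(deltas="0 -4 0 0 0 0;0 -4 0 0 0 0;0 -3 0 0 0 0;0 -1 0 0 0 0;-0.1 -1 0 0 0 0;0 -0.9 0 0 0 0;0 0 0 0 0 0;0 3 0 0 0 0")

```text
time_s: 11.43
position: [0.5023, 0.2068, 0.0547]
tool_rot: [1.0, -0.017, -0.0, 0.0]
ft_force: [-0.1, -1.3, 0.5]
gripper_width: -0.0003
grip_force: 0.0
```

servo_tool(deltas="0 6 0 0 0 0;0 10 0 0 0 0;0 15 0 0 0 0;0 0 0 0 0 0;0 0 0 0 0 0;0 0 0 0 0 0;0 0 0 0 0 0")

```text
time_s: 12.02
position: [0.5022, 0.2377, 0.0546]
tool_rot: [1.0, -0.017, -0.0, 0.0]
ft_force: [-0.0, -0.3, 0.1]
gripper_width: -0.0
grip_force: 0.0
```

```bash
python3 -c "
from h import *
pose(.045);pose(.045,'s5.png')"
```

```text
tilt -0.0004 yaw 0.0561 rms 0.07 0.03 handle 0.0625..0.2230 t 12.12 pos [0.5023 0.2377 0.0547] F [ 0.5  0.6 -0.3]
tilt -0.0010 yaw 0.0561 rms 0.07 0.04 handle 0.0625..0.2225 t 12.22 pos [0.5024 0.238  0.0548] F [-0.7 -0.8 -1. ]
```

Level (tilt about 0). I'll lift and go above the cap.

servo_tool(deltas="0 0 30 0 0 0;0 0 40 0 0 0;0 0 40 0 0 0;0 0 35 0 0 0;-1 -20 0 0 0 0;-2 -40 0 0 0 0;-2 -40 0 0 0 0;-2 -40 0 0 0 0")

```text
time_s: 12.88
position: [0.4949, 0.097, 0.2001]
tool_rot: [1.0, -0.017, 0.0, 0.0]
ft_force: [1.5, -0.7, -0.5]
gripper_width: 0.0001
grip_force: 0.0
```

servo_tool(deltas="-1 -40 0 0 0 0;-1 -27 0 0 0 0;0 0 0 0 0 0;0 0 0 0 0 0;0 0 -15 0 0 0;0 0 -10 0 0 0;0 0 -5 0 0 0;0 0 0 0 0 0")

```text
time_s: 13.55
position: [0.4923, 0.0324, 0.1685]
tool_rot: [1.0, -0.016, -0.001, -0.0]
ft_force: [0.1, 0.1, 0.2]
gripper_width: -0.0
grip_force: 0.0
```

```bash
python3 -c "
from h import *
s=bot.get_state();print(s['position'],s['ft_force'],s['time_s'])
cap('wrist','w2.png')
try: pose(.045)
except Exception as e: print(e)"
```

```text
[0.49231856 0.03239203 0.16851302] [0.10068026 0.1266628  0.23035747] 13.55
tilt -0.0112 yaw 0.0640 rms 0.08 0.43 handle 0.0625..0.1635 t 13.70 pos [0.4934 0.0322 0.1701] F [ 0.2 -0.5  0.5]
```

View pics/w2.png

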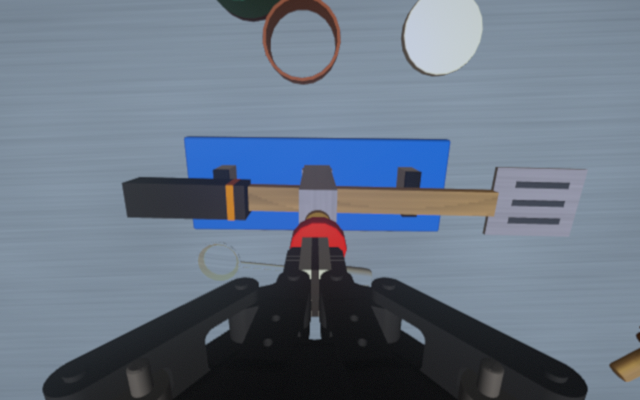

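servo_tool(deltas="0 -1 -4 0 0 0;0 0 -3 0 0 0;0 0 -3 0 0 0;0 0 -3 0 0 0;0 0 -3 0 0 0;0 0 -3 0 0 0;0 0 0 0 0 0;0 0 0 0 0 0")

```text
time_s: 14.37
position: [0.4931, 0.0305, 0.1506]
tool_rot: [1.0, -0.017, -0.0, 0.0]
ft_force: [-0.5, -0.0, 1.1]
gripper_width: 0.0001
grip_force: 0.2
```

servo_tool(deltas="0 0 -1 0 0 0;0 0 -1 0 0 0;0 0 -0.7 0 0 0;0 0 0 0 0 0;0 0 0 0 0 0")

```text
time_s: 14.78
position: [0.4931, 0.0305, 0.148]
tool_rot: [1.0, -0.017, -0.0, 0.0]
ft_force: [-0.4, -0.2, 1.3]
gripper_width: -0.0004
grip_force: 0.7
```

servo_tool(deltas="0 0 -0.8 0 0 0;0 0 -0.7 0 0 0;0 0 0 0 0 0;0 0 0 0 0 0")

```text
time_s: 15.12
position: [0.4932, 0.0306, 0.1468]
tool_rot: [1.0, -0.017, -0.0, 0.0]
ft_force: [-2.4, 0.2, 4.7]
gripper_width: 0.0001
grip_force: 2.5
```

```bash
python3 -c "
from h import *
tilt();s=bot.get_state();print(s['position'],s['ft_force'])"
```

```text
tilt 0.0141 n 53 rms 0.12 handle 0.0800..0.1640 t 15.17
[0.49323345 0.03058875 0.14678271] [-2.0004349  -0.71163979  5.328585  ]
```

servo_tool(deltas="0 0 -0.6 0 0 0;0 0 -0.5 0 0 0;0 0 0 0 0 0;0 0 0 0 0 0")

```text
time_s: 15.5
position: [0.4933, 0.0306, 0.1459]
tool_rot: [1.0, -0.017, 0.0, 0.0]
ft_force: [-1.9, -0.2, 8.1]
gripper_width: 0.0002
grip_force: 4.0
```

servo_tool(deltas="0 0 -0.6 0 0 0;0 0 0 0 0 0;0 0 0 0 0 0;0 0 0 0 0 0;0 0 0 0 0 0")

```text
time_s: 15.92
position: [0.4933, 0.0306, 0.1454]
tool_rot: [1.0, -0.017, 0.0, 0.0]
ft_force: [-3.2, -0.7, 9.5]
gripper_width: -0.0002
grip_force: 4.8
```

servo_tool(deltas="0 0 1 0 0 0;0 0 1.5 0 0 0;0 0 4 0 0 0;0 0 15 0 0 0;0 0 30 0 0 0;0 0 35 0 0 0;-10 0 30 0 0 0;0 0 0 0 0 0")

```text
time_s: 16.58
position: [0.4849, 0.0315, 0.267]
tool_rot: [1.0, -0.017, 0.004, -0.0]
ft_force: [1.4, 0.2, -0.1]
gripper_width: 0.0
grip_force: 0.0
```

servo_tool(deltas="-10 40 0 0 0 0;-10 40 0 0 0 0;-10 40 0 0 0 0;-10 40 0 0 0 0;0 0 0 0 0 0;0 0 0 0 0 0")

```text
time_s: 17.08
position: [0.4422, 0.1932, 0.2614]
tool_rot: [1.0, -0.014, -0.0, -0.0]
ft_force: [0.6, -0.2, 0.2]
gripper_width: 0.0001
grip_force: 0.0
```

```bash
python3 -c "
from h import *
pose(.045,'s6.png')
c=cap('scene')
m,s,ce=blob(c,red,(370,165,400,200))
for z in (.158,.142):print(z,ce,w2p(c,[.4934,.0308,z]))
cv2.imwrite('pics/s7.png',cv2.resize(c['pixels'][150:260,300:480],None,fx=4.4,fy=4.4,interpolation=2)[...,::-1])"
```

```text
tilt 0.0002 yaw 0.0560 rms 0.07 0.02 handle 0.0625..0.1635 t 17.18 pos [0.4434 0.1899 0.2611] F [-0.3  0.3  0.2]
0.158 [383.21818182 183.99090909] [383.54470594 180.45247974]
0.142 [383.21818182 183.99090909] [382.63212553 184.18127583]
```

View pics/s7.png

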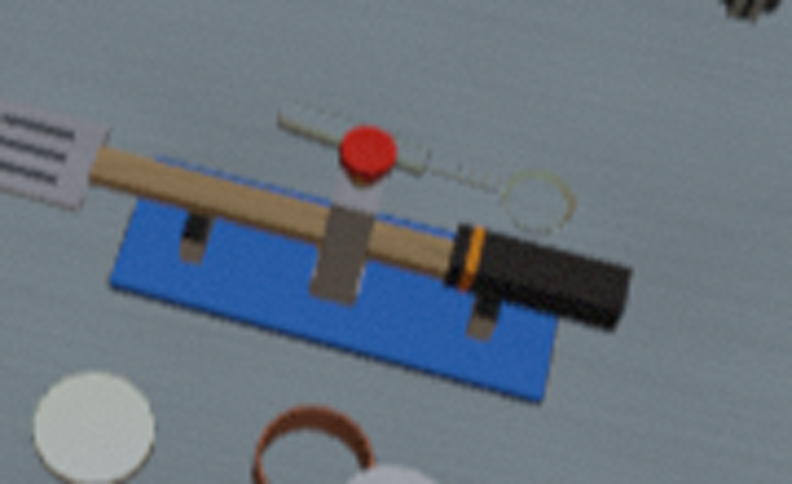

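The picture shows the turner level and the cap down by about 16 mm, at pixel (383,184). The robot is clear of everything, so I'll hand in.

```bash
python3 -c "
from station import bot
print(bot.close_job())"
```

```text
the job is handed in; nothing more can be done
None
```

I handed the job in at about 17 s of the 58 s, with the turner balanced level (tilt 0.000 rad measured by camera), the pin pressed at about 9.5 N and left down on the shaft, and the robot clear; the verdict was not shown.

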